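# Find the high point of an eccentric on bench centres

## Robot

A 6-joint arm with a two-finger parallel gripper is mounted at the origin on the work surface. World frame = base frame: x ahead of the robot, y to its left, z up, the work surface at z = 0. Lengths are in m, angles in rad, forces in N, time in s.
With the tool pointing down it reaches from about 0.3 to 0.875 m from the base axis. Payload 6.4 kg.
Tool frame: the origin (TCP) lies midway between the tips of the shut fingers; the grasp point (between the pads) lies ctrl.grip_depth behind it (ctrl.grip_depth is the distance from the TCP to the grasp point, in m); x points along the fingers, y is the direction in which the jaws open and shut, and the axes are right-handed (so a half turn about x gives the same grasp; the last joint's range is limited). The gripper opens to 85 mm and grips with 20 to 120 N. Pads are 22 mm wide; open, the fingers measure 114 mm over their backs; the gripper's body (76 mm by 85 mm) begins 54 mm behind the grasp point. The pads swing forward as they close: fully open they stand 13 mm farther back than shut.
Start: joints at [-1.488, 0.181, 1.607, -0, 1.354, -0.206], TCP at [0.164, -0.551, 0.231] pointing down, gripper open.
Joint ranges: [-2.99, 2.99], [-0.89, 2.07], [0.3, 2.58], [-1.14, 4.28], [0, 2.63], [-3.12, 3.12]. Speed limits (rad/s): [2.57, 2.57, 3.01, 3.14, 3.14, 3.14].

## Interface

Orientations are given as a unit quaternion [w, x, y, z].
In Python, from bench import ctrl gives the robot as it stands.
- The arm moves only by the tool carry_out, never from a script. Its argument "motion" is one flat list of numbers, 7 for each row, row after row: the turn, a rotation vector about the tool's x, y, z in degrees, then the shift along the tool's x, y, z in m, then the gripper's target within -1 to 1 (shut at 1, half-way at 0, fully open at -1). A call has 1 to 10 rows; each row shifts and turns the pose as measured when the row begins, along the tool's axes as they then stand; what a row does not reach is not made up. A row lasts 1/10 s, in which the tool goes at most 50 mm and 8.59 degrees, less where a joint would pass 70% of its speed; a pose out of reach is approached as far as the arm can. A call with a gripper value outside its range is refused whole. The fingers move at their own pace and stop on an object; the grip force is fixed at half the most. Time passes only in rows, so rows that do not move let the fingers close. It gives the time, the measured TCP pose, the force and the opening at its end, in the units of the state.
- ctrl.get_obs(): the state, without advancing time (a new reading comes with each control period).
- ctrl.camera(name): name is "scene" or "top" or "wrist"; returns the picture (400x640x3 uint8, blue, green, red); there is no depth.
- ctrl.camera_params(name): a dict with "mtx" (3x3 intrinsics, pixels), "pose" (4x4, takes a point from camera to world coordinates); the wrist camera has in their place "hand_eye" (4x4, takes a point from camera to tool coordinates, whose origin is the TCP and whose axes are the tool frame's). Camera axes: x right, y down, z forward; pixel columns grow to the right and rows downward; lengths in m; the calibration is good to about 2 mm. A picture is of the moment at which its call begins: read the wrist's pose just before it. camera_params takes no time and is no camera call.
- ctrl.hand_in(): hands the job in, once; it reports no verdict.
Trained networks look in the newest picture that a camera, given by its name, has taken for a name from the list of things; names that differ only in an ending like _2 or _b are one class to them, and where a whole thing is asked for, a point or a joint stands for the part that bears it (a point fixed in the world has none). Each returns a list of dicts, best first, with "conf" (0 to 1); they miss things now and then, are a little off and sometimes report something else, mostly with a low value. They report only what shows in the picture. A call takes as long as a camera call.
- ctrl.boxes_of(camera, thing): "point" ([x, y, z] in m, in the coordinates of the camera as it stood for that picture, good to about 4 mm: the middle of the surface that is visible of it).
- ctrl.trace(camera, thing): "pixels" (400x640 bool, what is visible of it).
- ctrl.landmark_of(camera, thing): "point" ([x, y, z] in m, in the coordinates of the camera as it stood for that picture, good to about 4 mm: a listed point, or the origin of a listed thing).
The state is a dict: "time_s": time; "q": joint angles; "dq": joint speeds; "joint_efforts": joint torques, N m; "eef_pos": TCP position; "eef_rot": TCP orientation; "wrist_force": force on the tool from outside, world axes, zero at the start; "torque": the same for the moment, N m; "opening": opening from 0.0 (shut) to 1.0 (fully open).
Only numpy, scipy, OpenCV 4.12 (cv2) and the standard library are available. Lean on these libraries where they do the work, as an engineer would, in place of code of your own. Each camera call takes 0.05 s, during which the arm holds its last target. There are 200 camera calls.

## Task

The shaft with the eccentric sits slack between the bench centres. Swing the tailstock's ball-ended cam lever towards the shaft just until the end play is gone and the sprung head centre begins to give (it must not be forced back as much as 3.5 mm); then turn the shaft by its hand crank until the dial indicator stands at its highest reading, and let go with the high point of the eccentric left there against the indicator. Leave the other loose things on the bench and bed where they are.

Things in the scene. Friction and masses are not known exactly. Their poses are not given: they have to be found in the camera images.
- bed: Grey cast bench centres, 610 x 150 mm, on the bench. Origin on the bench surface under the middle of the eccentric; x points across the bed away from the robot, y along the shaft towards the headstock (the tailstock is at y = -205 mm), z up. The shaft's axis runs along y, 135 mm above the bench. Bed top 45 mm high, stocks 70 mm wide in x, 168 mm high.
- bar_mid (a point): Middle of a fixed steel bar, 16 mm thick, 310 mm above the bench, along bed y at bed x = -85 mm, from its column at bed y = -350 to -40 mm. It lies above the cam lever's ball throughout its travel, so reach the ball with the tool leaning back towards the robot (bed -x) by 30 to 45 degrees. At bed y = -55 mm a thin rod drops from it to the indicator.
- dial (a point): Centre of the dial indicator's white face, which lies face up 145 mm above the bench, 81 mm across, fixed, on the robot's side of the eccentric. A black pointer turns clockwise seen from above, one turn per 20 mm of plunger travel, and points to bed +x (at the shaft) at 0.
- lever (a joint): Cam lever on the tailstock, rad, 0 to 1.4, turning about the vertical at lever_pivot. At 0 it points to bed -x turned 0.7 rad towards bed -y, at 0.7 to bed -x; it grows as the ball swings towards the headstock (clockwise from above). Tail centre advances 8 mm per rad. Stays where left. About 7 N at the ball, 1 to 6 N more once it bears. It bears from 0.4 to 1.1 on.
- lever_ball (a point): Centre of the black ball, 32 mm across, at the end of the steel cam lever (13 mm thick, rising to the ball from the boss), 195 mm above the bench and 115 mm from the pivot line.
- lever_pivot (a point): Point on the cam lever's vertical pivot line, at the height of the ball's centre (195 mm).
- head_centre (a joint): Sprung centre in the headstock, m: how far it, with the shaft on it, is pushed back (bed +y). 0 while there is end play; it grows once the tail centre has closed its gap (3 to 8 mm, different each time): 6 N to start, then 25 N per mm. 1 mm is about right. Stop at 7 mm.
- crank_grip (a point): Centre of the black hand-crank grip: along the shaft (bed y), 64 mm long, 19 mm thick, 75 mm from the shaft's axis, free to spin on its pin. At the start the crank leans 45 to 70 degrees from upright towards bed -x. The crank arm is at its headstock end; nothing stands over it. Turning takes about 2 N at the grip; it stays where it is left.
- crank_axis (a point): Point on the shaft's axis opposite the middle of the crank grip, 135 mm above the bench; the grip circles it in the plane across the bed.
- plunger (a joint): Indicator's sprung plunger, m: how far it is pushed in (0 to 16.5 mm, 1 to 2 N) by the eccentric, a disc 64 mm across with 6 mm throw; ball tip 8 mm. Over a turn it swings between about 2 and 13.7 mm, highest when the disc's high side faces the indicator (bed -x). The peak comes with the crank somewhere between 12 degrees from upright towards bed -x and 58 degrees towards bed +x.
- spanner: Loose steel spanner, 160 mm, lying on the bed under the shaft. Leave alone.
- vee_block: Loose steel vee block, 75 x 50 x 50 mm, on the bench on the robot's side of the bed. Leave alone.
- brush: Loose brush with a wooden handle, 190 mm, lying on the bench on the robot's side. Leave alone.
- pulley: Loose aluminium step pulley, 90 mm across, 40 mm high, lying flat on the bench on the robot's side. Leave alone.
- oil_bottle: Loose white oil bottle, 52 mm across, 150 mm high, behind the bed. Leave alone.
- drill_stand: Loose wooden block with upright drills, 70 x 130 mm, 140 mm high over the drills, behind the bed. Leave alone.
- grease_tin: Loose steel tin, 72 mm across, 60 mm high, behind the bed. Leave alone.

How it is judged:
By the outcome, as a careful person would: the job done as asked, in the order asked, and still so for the second after the job is handed in, with the robot touching nothing.
It also fails if it takes over 72 s, if anything falls off the work surface, if the arm or the gripper's body presses on something with over 40 N, if the wrist force passes 120 N, or if a joint passes its speed limit or range.

## Working session

There is one attempt and no reset: what is moved stays moved. The work goes in short steps, Python scripts to look and compute and a tool call to move; the robot and the scene stay as the last step left them, time stands still between calls to the robot, and variables do not carry over. Pictures are saved under pics/ and viewed, about 8 in all and at most 12, crops included, and the job is handed in when it is done.

Besides the shell and the picture viewer there is one more tool, called after "Request:" as name(argument=value, ...), one argument or row to a line, values as JSON. carry_out: Moves the arm, as the interface text tells. Its arguments: {"type":"object","properties":{"motion":{"type":"array"}},"required":["motion"]}

```bash
mkdir -p pics; ls; cat > h.py <<'E'
import numpy as np, cv2
from bench import ctrl
from scipy.spatial.transform import Rotation as R
def obs(): return ctrl.get_obs()
def T(o):
    M=np.eye(4); q=o["eef_rot"]; M[:3,:3]=R.from_quat([q[1],q[2],q[3],q[0]]).as_matrix(); M[:3,3]=o["eef_pos"]; return M
def camT(n,o=None):
    p=ctrl.camera_params(n)
    return np.array(p["pose"]) if n!="wrist" else T(o)@np.array(p["hand_eye"])
def w(n,p,o=None): return (camT(n,o)@np.r_[p,1])[:3]
E
python3 - <<'E'
from h import *
np.set_printoptions(precision=4,suppress=True)
o=obs(); print(o["time_s"],o["eef_pos"],o["eef_rot"],o["opening"],ctrl.grip_depth)
for c in ["scene","top"]:
    im=ctrl.camera(c); cv2.imwrite(f"pics/{c}0.png",im)
    P=ctrl.camera_params(c);print(c,P["mtx"],P["pose"])
    for n in ["bed","dial","lever_ball","lever_pivot","crank_grip","crank_axis","bar_mid"]:
        for d in ctrl.landmark_of(c,n)[:2]: print(n,w(c,d["point"]),round(d["conf"],2))
print(obs()["time_s"])
E
```

```text
pics
0.0 [ 0.1637 -0.5506  0.2304] [ 0.1011  0.6998  0.1024 -0.6997] 1.0024521012586076 0.0187
scene [[402.4138   0.     317.9625]
 [  0.     402.4138 205.1449]
 [  0.       0.       1.    ]] [[-0.5937  0.5634 -0.5745  1.1068]
 [ 0.8044  0.4354 -0.4042  0.3718]
 [ 0.0224 -0.7021 -0.7117  0.8154]
 [ 0.      0.      0.      1.    ]]
bed [ 0.5759 -0.0081 -0.0053] 0.71
dial [ 0.474  -0.0014  0.1429] 0.75
lever_ball [ 0.4565 -0.2696  0.197 ] 0.69
lever_pivot [ 0.5559 -0.2159  0.196 ] 0.6
crank_grip [0.521  0.0789 0.18  ] 0.57
crank_axis [0.5807 0.0746 0.1338] 0.79
bar_mid [ 0.4742 -0.1985  0.3109] 0.93
top [[439.7223   0.     318.4925]
 [  0.     439.7223 200.8562]
 [  0.       0.       1.    ]] [[-0.0197 -0.9939  0.1086  0.4771]
 [-0.9996  0.0218  0.0175  0.0028]
 [-0.0197 -0.1082 -0.9939  1.1629]
 [ 0.      0.      0.      1.    ]]
bed [ 0.5786 -0.0118 -0.0007] 0.56
dial [0.4733 0.0009 0.147 ] 0.81
lever_ball [ 0.4573 -0.2719  0.1937] 0.78
lever_pivot [ 0.5579 -0.2168  0.1914] 0.56
lever_pivot [ 0.4569 -0.2711  0.1947] 0.16
crank_grip [0.525  0.0793 0.1786] 0.6
crank_axis [0.5886 0.0746 0.1348] 0.87
crank_axis [ 0.4512  0.2418 -0.0037] 0.67
bar_mid [ 0.4759 -0.2018  0.3079] 0.79
0.8
```

View pics/scene0.png

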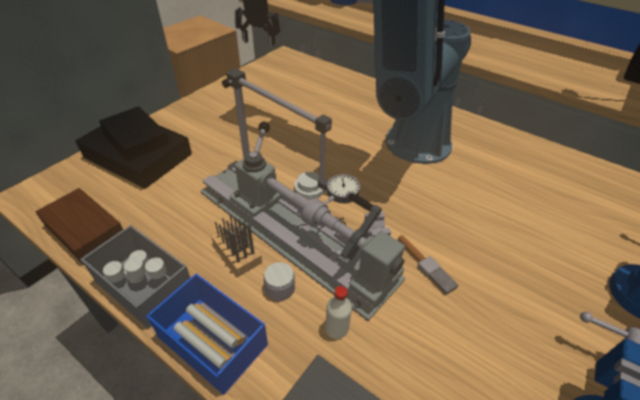

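View pics/top0.png

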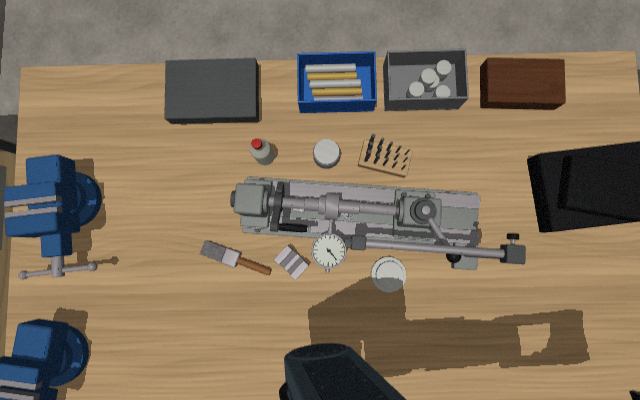

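```bash
cat >> h.py <<'E'
np.set_printoptions(precision=4,suppress=True)
BO=np.array([0.577,-0.010,0.]); YAW=np.arctan2(-0.027,0.291)
Bx=np.array([np.cos(YAW),np.sin(YAW),0]); By=np.array([-np.sin(YAW),np.cos(YAW),0]); Z=np.array([0,0,1.])
def bed(p): d=np.asarray(p)-BO; return np.array([d@Bx,d@By,d[2]])
def wor(p): return BO+p[0]*Bx+p[1]*By+p[2]*Z
def pose(pos,lean,yaw=0,s=1):
    "tool x leans: points down and forward (bed +x) by lean deg; yaw extra about z (deg); s sign of tool y along bed y"
    r=R.from_euler('z',yaw,degrees=True).as_matrix(); l=np.radians(lean)
    x=r@(np.sin(l)*Bx-np.cos(l)*Z); y=s*(r@By)
    M=np.eye(4); M[:3,:3]=np.c_[x,y,np.cross(x,y)]; M[:3,3]=pos; return M
def rows(A,B,n=None,grip=-1,smax=0.045,amax=8):
    "rows from A to B as n equal steps, rounded; returns flat list and final pose"
    rv=R.from_matrix(A[:3,:3].T@B[:3,:3]).as_rotvec(degrees=True); d=B[:3,3]-A[:3,3]
    n=n or int(np.ceil(max(np.linalg.norm(rv)/amax,np.linalg.norm(d)/smax,1)))
    out=[];C=A.copy()
    for i in range(n):
        t=C.copy()
        G=R.from_matrix(A[:3,:3])*R.from_rotvec(rv*(i+1)/n,degrees=True)
        r=np.round((R.from_matrix(C[:3,:3]).inv()*G).as_rotvec(degrees=True),1)
        s=np.round(C[:3,:3].T@(A[:3,3]+d*(i+1)/n-C[:3,3]),4)
        out+=[*r.tolist(),*s.tolist(),grip]
        C[:3,3]=C[:3,3]+C[:3,:3]@s; C[:3,:3]=C[:3,:3]@R.from_rotvec(r,degrees=True).as_matrix()
    return out,C
def show(o):
    for i in range(0,len(o),7): print(str(o[i:i+7])[1:-1]+",")
E
python3 - <<'E'
from h import *
o=obs(); A=T(o); print(A); print(ctrl.camera_params("wrist")["hand_eye"],ctrl.camera_params("wrist")["mtx"])
print(bed([.457,-.271,.195]),bed([.557,-.2165,.195]),bed([.523,.079,.18]))
ball=np.array([.457,-.271,.195])
for s in (1,-1):
    B=pose(ball,38,0,s); B[:3,3]-=0.12*B[:3,0]
    r,C=rows(A,B); print(s,len(r)//7); show(r); print(C)
E
```

```text
[[ 0.      0.2848 -0.9586  0.1638]
 [-0.     -0.9586 -0.2848 -0.5512]
 [-1.      0.      0.      0.2313]
 [ 0.      0.      0.      1.    ]]
[[ 0.0005 -0.2604  0.9655 -0.1414]
 [ 1.     -0.0011 -0.0009  0.0008]
 [ 0.0013  0.9655  0.2604 -0.0663]
 [ 0.      0.      0.      1.    ]] [[290.6455   0.     312.0029]
 [  0.     290.6455 200.8459]
 [  0.       0.       1.    ]]
[-0.0954 -0.271   0.195 ] [-0.0008 -0.2075  0.195 ] [-0.062   0.0836  0.18  ]
1 20
-7.5, -0.5, 2.6, -0.0029, -0.0106, -0.0146, -1,
-7.5, -0.5, 2.6, -0.0035, -0.0085, -0.0159, -1,
-7.6, -0.5, 2.6, -0.004, -0.0062, -0.0167, -1,
-7.5, -0.5, 2.6, -0.0043, -0.0037, -0.0174, -1,
-7.5, -0.5, 2.5, -0.0046, -0.0012, -0.0177, -1,
-7.5, -0.5, 2.6, -0.0047, 0.0013, -0.0176, -1,
-7.5, -0.5, 2.6, -0.0048, 0.0038, -0.0173, -1,
-7.5, -0.5, 2.6, -0.0047, 0.0062, -0.0166, -1,
-7.6, -0.5, 2.6, -0.0045, 0.0085, -0.0155, -1,
-7.5, -0.5, 2.6, -0.0042, 0.0108, -0.0142, -1,
-7.5, -0.5, 2.6, -0.0038, 0.0126, -0.0127, -1,
-7.5, -0.5, 2.6, -0.0033, 0.0144, -0.0108, -1,
-7.5, -0.5, 2.6, -0.0027, 0.0158, -0.0089, -1,
-7.6, -0.5, 2.6, -0.002, 0.01
[... 284 characters left out ...]
, -1,
[[ 0.6131  0.092   0.7847  0.3835]
 [-0.0568  0.9958 -0.0723 -0.2642]
 [-0.788  -0.0003  0.6157  0.2895]
 [ 0.      0.      0.      1.    ]]
-1 9
2.3, 4.2, 0.8, -0.0065, -0.0236, -0.0325, -1,
2.4, 4.1, 0.8, -0.0044, -0.0249, -0.0319, -1,
2.3, 4.2, 0.8, -0.0026, -0.0261, -0.0311, -1,
2.3, 4.2, 0.8, -0.0007, -0.0273, -0.0301, -1,
2.4, 4.2, 0.8, 0.0011, -0.0285, -0.029, -1,
2.3, 4.1, 0.8, 0.0028, -0.0297, -0.0276, -1,
2.4, 4.2, 0.8, 0.0043, -0.0309, -0.0262, -1,
2.3, 4.2, 0.8, 0.0057, -0.0319, -0.0245, -1,
2.3, 4.1, 0.8, 0.0069, -0.0331, -0.0227, -1,
[[ 0.6125 -0.0917 -0.7851  0.3834]
 [-0.0561 -0.9958  0.0725 -0.2641]
 [-0.7884 -0.0004 -0.6151  0.2896]
 [ 0.      0.      0.      1.    ]]
```

```bash
python3 - <<'E'
from h import *
A=T(obs())
B=pose(np.array([.457,-.271,.195]),43,0,-1); B[:3,3]-=0.12*B[:3,0]
r,C=rows(A,B,9); show(r)
E
```

```text
2.3, 4.7, 0.9, -0.0057, -0.0239, -0.0317, -1,
2.3, 4.7, 0.9, -0.0036, -0.0252, -0.031, -1,
2.3, 4.8, 0.9, -0.0014, -0.0263, -0.0302, -1,
2.3, 4.7, 0.9, 0.0007, -0.0275, -0.0292, -1,
2.3, 4.7, 1.0, 0.0025, -0.0287, -0.0279, -1,
2.4, 4.7, 0.9, 0.0043, -0.0299, -0.0265, -1,
2.3, 4.7, 0.9, 0.0059, -0.0309, -0.0247, -1,
2.3, 4.7, 0.9, 0.0073, -0.0321, -0.023, -1,
2.3, 4.8, 0.9, 0.0087, -0.0331, -0.021, -1,
```

Request:
carry_out(
  motion=[2.3,4.7,0.9,-0.0057,-0.0239,-0.0317,-1,2.3,4.7,0.9,-0.0036,-0.0252,-0.031,-1,2.3,4.8,0.9,-0.0014,-0.0263,-0.0302,-1,2.3,4.7,0.9,0.0007,-0.0275,-0.0292,-1,2.3,4.7,1.0,0.0025,-0.0287,-0.0279,-1,2.4,4.7,0.9,0.0043,-0.0299,-0.0265,-1,2.3,4.7,0.9,0.0059,-0.0309,-0.0247,-1,2.3,4.7,0.9,0.0073,-0.0321,-0.023,-1,2.3,4.8,0.9,0.0087,-0.0331,-0.021,-1,0,0,0,0,0,0,-1],
)

```text
time_s: 1.8
eef_pos: [0.3837, -0.2556, 0.2867]
eef_rot: [-0.023, 0.922, -0.049, -0.384]
wrist_force: [0.2, 0.4, -0.5]
opening: 1.0
```

```bash
python3 - <<'E'
from h import *
o=obs();M=T(o); print(M,o["q"],o["wrist_force"],o["time_s"])
im=ctrl.camera("wrist"); cv2.imwrite("pics/w1.png",im)
for n in ["lever_ball","lever_pivot","bar_mid","dial","crank_grip","crank_axis"]:
    for d in ctrl.landmark_of("wrist",n)[:1]:
        p=w("wrist",d["point"],o); print(n,p,bed(p),round(d["conf"],2), (np.linalg.inv(M)@np.r_[p,1])[:3])
E
```

```text
[[ 0.7002 -0.1076 -0.7058  0.3837]
 [-0.0723 -0.9942  0.0798 -0.2556]
 [-0.7102 -0.0049 -0.7039  0.2867]
 [ 0.      0.      0.      1.    ]] [-1.3971 -0.5704  2.3065  0.7916  1.2593  0.0862] [ 0.2132  0.4399 -0.4842] 1.8
lever_ball [ 0.4568 -0.2786  0.1926] [-0.0949 -0.2786  0.1926] 0.68 [0.1197 0.0155 0.0128]
lever_pivot [ 0.5555 -0.2191  0.2003] [-0.0021 -0.2102  0.2003] 0.64 [ 0.179  -0.0544 -0.0575]
bar_mid [ 0.4746 -0.1974  0.3081] [-0.0846 -0.196   0.3081] 0.86 [ 0.0442 -0.0678 -0.0746]
dial [ 0.472  -0.0011  0.1434] [-0.1054 -0.0008  0.1434] 0.84 [ 0.1452 -0.2619  0.059 ]
crank_axis [0.5848 0.0714 0.1383] [0.0003 0.0818 0.1383] 0.94 [ 0.2226 -0.346  -0.0113]
```

View pics/w1.png

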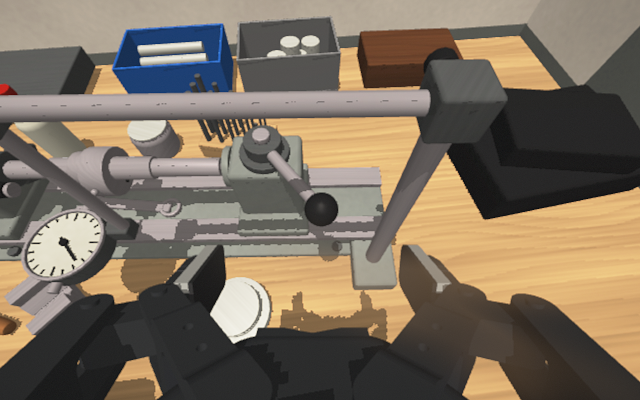

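Request:
carry_out(
  motion=[0,0,0,0,0,0,-0.1,0,0,0,0,0,0,-0.1,0,0,0,0,0,0,-0.1],
)

```text
time_s: 2.45
eef_pos: [0.3821, -0.2626, 0.288]
eef_rot: [-0.024, 0.921, -0.051, -0.386]
wrist_force: [0.0, 0.2, -0.2]
opening: 0.549
```

```bash
python3 - <<'E'
from h import *
o=obs();A=T(o); print(o["opening"],o["wrist_force"])
# ray of ball pixel at z=.195
K=np.array(ctrl.camera_params("wrist")["mtx"]); C=camT("wrist",o)
d=C[:3,:3]@np.linalg.inv(K)@[321,209,1]; p=C[:3,3]+d*(0.195-C[2,3])/d[2]; print("ray ball",p,bed(p))
ball=wor([-.0950,-.273,.195]); 
B=pose(ball,43,0,-1); B[:3,3]+=0.016*B[:3,0]
r,Cc=rows(A,B,5,-0.1); show(r)
E
```

```text
0.5488046060139129 [ 0.0435  0.2026 -0.2344]
ray ball [ 0.4547 -0.2794  0.195 ] [-0.0969 -0.2796  0.195 ]
-0.2, -0.3, -0.1, 0.0271, 0.0004, 0.0023, -0.1,
-0.2, -0.3, -0.1, 0.0271, 0.0005, 0.0022, -0.1,
-0.2, -0.3, -0.2, 0.0271, 0.0005, 0.002, -0.1,
-0.2, -0.3, -0.1, 0.0271, 0.0006, 0.0019, -0.1,
-0.2, -0.3, -0.1, 0.0271, 0.0007, 0.0018, -0.1,
```

Request:
carry_out(
  motion=[-0.2,-0.3,-0.1,0.0271,0.0002,0.0023,-0.1,-0.2,-0.3,-0.1,0.0271,0.0002,0.0022,-0.1,-0.2,-0.3,-0.2,0.0271,0.0002,0.002,-0.1,-0.2,-0.3,-0.1,0.0271,0.0003,0.0019,-0.1,-0.2,-0.3,-0.1,0.0271,0.0004,0.0018,-0.1,0,0,0,0,0,0,0.1,0,0,0,0,0,0,0.1,0,0,0,0,0,0,0.1],
)

```text
time_s: 3.25
eef_pos: [0.4702, -0.2736, 0.1786]
eef_rot: [-0.018, 0.915, -0.042, -0.4]
wrist_force: [-0.5, -0.1, -0.8]
opening: 0.448
```

```bash
python3 - <<'E'
from h import *
o=obs();A=T(o); print(o["opening"],o["wrist_force"],A[:3,3],bed(A[:3,3]),A[:3,0])
im=ctrl.camera("wrist"); cv2.imwrite("pics/w2.png",im)
for d in ctrl.landmark_of("wrist","lever_ball")[:1]:
    p=w("wrist",d["point"],o); print(p,bed(p),d["conf"],(np.linalg.inv(A)@np.r_[p,1])[:3])
E
```

```text
0.4475110442013722 [-0.4537 -0.1432 -0.7626] [ 0.4702 -0.2736  0.1786] [-0.082  -0.2723  0.1786] [ 0.6758 -0.0615 -0.7345]
[ 0.457  -0.2722  0.1883] [-0.0953 -0.2722  0.1883] 0.98 [-0.0161 -0.0002  0.0032]
```

View pics/w2.png

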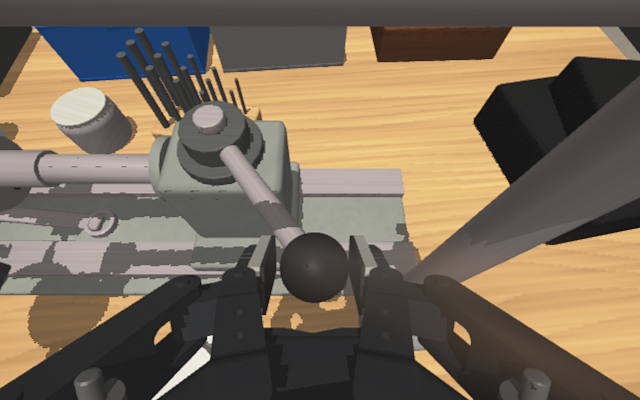

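```bash
cat >> h.py <<'E'
PIV=np.array([0.,-.2075,.195]); RL=.115
def ballp(th): a=.7-th; return PIV+[-RL*np.cos(a),-RL*np.sin(a),0]
def lever_of(b): b=np.asarray(b)-PIV; return .7-np.arctan2(-b[1],-b[0])
def lpose(th,lead,yaw,lean=43):
    a=.7-th; t=np.array([-np.sin(a),np.cos(a),0])
    M=pose(wor(ballp(th)+lead*t),lean,yaw,-1); M[:3,3]+=.016*M[:3,0]; return M
E
python3 - <<'E'
from h import *
print(lever_of([-.0953,-.272,0]))
A=T(obs()); B=lpose(.36,.004,0)
r,C=rows(A,B,10,.1); show(r)
E
```

```text
0.10500787421846614
0.0, 0.0, -0.0, -0.0014, -0.0031, 0.001, 0.1,
0.0, 0.0, -0.0, -0.0015, -0.0031, 0.0009, 0.1,
0.0, 0.1, -0.0, -0.0014, -0.003, 0.001, 0.1,
0.0, -0.0, -0.0, -0.0015, -0.0031, 0.001, 0.1,
0.0, 0.0, -0.0, -0.0014, -0.0031, 0.0009, 0.1,
0.0, 0.0, -0.0, -0.0015, -0.0031, 0.001, 0.1,
0.0, 0.1, -0.0, -0.0014, -0.003, 0.0009, 0.1,
0.1, -0.0, -0.0, -0.0014, -0.0031, 0.001, 0.1,
-0.0, 0.0, -0.0, -0.0015, -0.0031, 0.001, 0.1,
-0.0, 0.0, -0.0, -0.0014, -0.0031, 0.0009, 0.1,
```

Request:
carry_out(
  motion=[0,0,0,-0.0014,-0.0031,0.001,0.1,0,0,0,-0.0014,-0.0031,0.001,0.1,0,0,0,-0.0014,-0.0031,0.001,0.1,0,0,0,-0.0014,-0.0031,0.001,0.1,0,0,0,-0.0014,-0.0031,0.001,0.1,0,0,0,-0.0014,-0.0031,0.001,0.1],
)

```text
time_s: 3.95
eef_pos: [0.4607, -0.2649, 0.1882]
eef_rot: [-0.011, 0.916, -0.054, -0.397]
wrist_force: [1.5, -6.4, -3.5]
opening: 0.45
```

```bash
python3 - <<'E'
from h import *
o=obs();A=T(o); print(o["opening"],o["wrist_force"],bed(A[:3,3]))
im=ctrl.camera("wrist"); cv2.imwrite("pics/w3.png",im)
o=obs();A=T(o)
for d in ctrl.landmark_of("wrist","lever_ball")[:1]:
    p=w("wrist",d["point"],o); print(bed(p),lever_of(bed(p)),d["conf"],(np.linalg.inv(A)@np.r_[p,1])[:3])
for c in ["top","scene"]: cv2.imwrite(f"pics/{c}1.png",ctrl.camera(c))
E
python3 - <<'E'
import cv2,numpy as np
a=cv2.imread("pics/top1.png")[165:275,225:485]; b=cv2.imread("pics/scene1.png")[90:320,200:420]
a=cv2.resize(a,None,fx=3,fy=3,interpolation=cv2.INTER_CUBIC)
cv2.imwrite("pics/v1.png",a)
E
```

```text
0.45037568952002516 [ 1.5096 -6.3993 -3.5251] [-0.0922 -0.2645  0.1882]
[-0.1014 -0.2686  0.1916] 0.15755829959975387 0.93 [-0.0084  0.0045  0.0043]
```

View pics/v1.png

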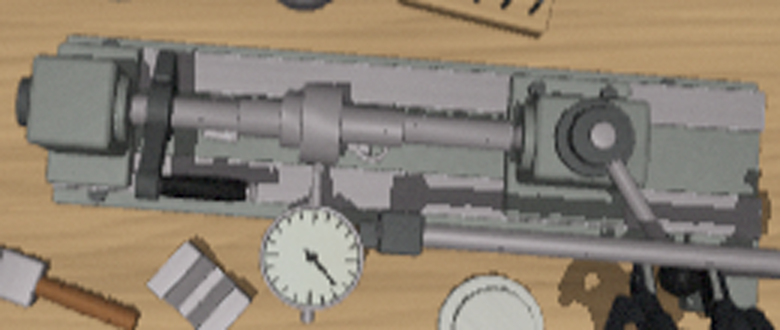

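```bash
cat >> h.py <<'E'
def step(th,n,yaw=0,lead=.004,grip=.1):
    o=obs();A=T(o); b=bed(A[:3,3]-.016*A[:3,0])
    print("t",round(o["time_s"],2),"F bed",o["wrist_force"]@Bx,o["wrist_force"]@By,"cage",b,"th~",lever_of(b)-lead/RL,"lean",np.degrees(np.arctan2(A[:3,0]@Bx,-A[2,0])))
    r,C=rows(A,lpose(th,lead,yaw),n,grip); show(r[:7])
E
python3 -c "
from h import *
step(.36,6)"
```

```text
t 4.15 F bed -2.693204968569163 -4.224287784732283 cage [-0.1032 -0.2639  0.1998] th~ 0.16501487684708196 lean 43.16934756969808
0.0, -0.0, -0.3, -0.0003, -0.0037, 0.0013, 0.1,
```

Request:
carry_out(
  motion=[0,0,0,0.001,-0.0045,0.0015,0.1,0,0,0,0.001,-0.0045,0.0015,0.1,0,0,0,0.001,-0.0045,0.0015,0.1,0,0,0,0,-0.0045,0.0013,0.1,0,0,0,0,-0.0045,0.0013,0.1,0,0,0,0,-0.0045,0.0013,0.1],
)

```text
time_s: 4.75
eef_pos: [0.4569, -0.2577, 0.1876]
eef_rot: [-0.0, 0.916, -0.076, -0.395]
wrist_force: [-3.7, -8.3, -2.2]
opening: 0.452
```

```bash
python3 -c "
from h import *
step(.36,4)"
```

```text
t 4.75 F bed -2.9619535977687104 -8.620335615836835 cage [-0.1077 -0.2565  0.1992] th~ 0.2381522342892118 lean 43.50408564894506
0.1, -0.1, -1.1, 0.0001, -0.0039, 0.0011, 0.1,
```

Request:
carry_out(
  motion=[0,0,-1,0.001,-0.007,0.001,0.1,0,0,-1,0.001,-0.007,0.001,0.1,0,0,-1,0.001,-0.007,0.001,0.1,0,0,-1,0.001,-0.007,0.001,0.1],
)

```text
time_s: 5.15
eef_pos: [0.4586, -0.248, 0.1891]
eef_rot: [-0.003, 0.918, -0.062, -0.392]
wrist_force: [-7.2, -10.2, 1.9]
opening: 0.454
```

```bash
python3 -c "
from h import *
step(.42,4,-3)"
```

```text
t 5.15 F bed -6.254433928129985 -10.813988667866523 cage [-0.107  -0.2472  0.2006] th~ 0.3102830023671684 lean 43.861767048508106
0.7, -0.2, -0.2, 0.0001, -0.003, 0.0018, 0.1,
```

```bash
cat >> h.py <<'E'
def ft():
    o=obs();A=T(o); b=bed(A[:3,3]-.016*A[:3,0]); half=o["opening"]*.085/2-.016
    ball=b-[0,half,0]; th=lever_of(ball); a=.7-th; F=np.array([o["wrist_force"]@Bx,o["wrist_force"]@By])
    print("t %.2f th %.3f Ft %.2f Frad %.2f Fz %.2f"%(o["time_s"],th,F@[-np.sin(a),np.cos(a)],F@[-np.cos(a),-np.sin(a)],o["wrist_force"][2]),"cage",b,"want",ballp(th))
E
python3 -c "
from h import *
ft()"
```

```text
t 5.15 th 0.318 Ft -7.71 Frad 9.83 Fz 1.87 cage [-0.107  -0.2472  0.2006] want [-0.1067 -0.2503  0.195 ]
```

Request:
carry_out(
  motion=[0.2,0,0,0,-0.007,0.003,0.1,0.2,0,0,0,-0.007,0.003,0.1,0.2,0,0,0,-0.007,0.003,0.1],
)

```text
time_s: 5.45
eef_pos: [0.4549, -0.2375, 0.189]
eef_rot: [-0.002, 0.919, -0.075, -0.388]
wrist_force: [-3.3, -8.3, 2.7]
opening: 0.452
```

```bash
python3 -c "
from h import *
ft();step(.48,4,-5)"
```

```text
t 5.45 th 0.417 Ft -7.56 Frad 4.85 Fz 2.69 cage [-0.1117 -0.2367  0.2004] want [-0.1104 -0.2396  0.195 ]
t 5.45 F bed -2.551391053528862 -8.612894103903573 cage [-0.1117 -0.2367  0.2004] th~ 0.40950814894884785 lean 44.32989295135848
1.0, -0.4, -0.2, 0.0006, -0.0021, 0.0013, 0.1,
```

Request:
carry_out(
  motion=[0.5,0,-0.5,0.001,-0.006,0.002,0.1,0.5,0,-0.5,0.001,-0.006,0.002,0.1],
)

```text
time_s: 5.65
eef_pos: [0.455, -0.2327, 0.1888]
eef_rot: [-0.009, 0.919, -0.078, -0.385]
wrist_force: [-6.5, -9.0, 4.5]
opening: 0.453
```

```bash
python3 -c "
from h import *
ft()"
```

```text
t 5.65 th 0.458 Ft -7.90 Frad 7.81 Fz 4.47 cage [-0.1121 -0.2319  0.2002] want [-0.1116 -0.2351  0.195 ]
```

Request:
carry_out(
  motion=[0.5,0,-0.5,0.001,-0.006,0.002,0.1,0.5,0,-0.5,0.001,-0.006,0.002,0.1],
)

```text
time_s: 5.85
eef_pos: [0.4554, -0.2282, 0.1888]
eef_rot: [-0.016, 0.92, -0.081, -0.382]
wrist_force: [-5.6, -7.1, 2.6]
opening: 0.449
```

```bash
python3 -c "
from h import *
ft();step(.6,4,-6)"
```

```text
t 5.85 th 0.498 Ft -6.50 Frad 6.31 Fz 2.57 cage [-0.1122 -0.2274  0.2001] want [-0.1127 -0.2305  0.195 ]
t 5.85 F bed -4.878918524359241 -7.629161870220175 cage [-0.1122 -0.2274  0.2001] th~ 0.49011087999254366 lean 44.94217594193783
0.7, -0.5, 0.0, 0.0002, -0.0031, 0.0016, 0.1,
```

```bash
cat >> h.py <<'E'
def shift(tag):
    for c,(x0,x1,y0,y1) in {"top":(302,362,190,217),"scene":(298,345,198,232)}.items():
        im=ctrl.camera(c); cv2.imwrite(f"pics/{c}_{tag}.png",im); ref=cv2.imread(f"pics/{c}1.png")
        g=lambda i:cv2.cvtColor(i,cv2.COLOR_BGR2GRAY)[y0:y1,x0:x1].astype(np.float32)
        W=np.eye(2,3,dtype=np.float32)
        try: cc,W=cv2.findTransformECC(g(ref),g(im),W,cv2.MOTION_TRANSLATION,(3,200,1e-6),None,3); 
        except cv2.error as e: cc=-1
        print(c,"shift px",W[:,2],"cc",round(cc,4),"mad",np.abs(g(ref)-g(im)).mean().round(2))
E
python3 -c "
from h import *
shift('a')"
```

```text
top shift px [ 0.0146 -0.0021] cc 0.9994 mad 1.55
scene shift px [0.0035 0.001 ] cc 0.9999 mad 0.98
```

Request:
carry_out(
  motion=[0.5,0,0,0.001,-0.006,0.0025,0.1,0.5,0,0,0.001,-0.006,0.0025,0.1],
)

```text
time_s: 6.15
eef_pos: [0.4555, -0.2231, 0.1883]
eef_rot: [-0.02, 0.921, -0.091, -0.379]
wrist_force: [-6.2, -7.0, 4.8]
opening: 0.449
```

```bash
python3 -c "
from h import *
ft();step(.6,2,-6)"
```

```text
t 6.15 th 0.545 Ft -6.61 Frad 6.62 Fz 4.83 cage [-0.1126 -0.222   0.1995] want [-0.1136 -0.2253  0.195 ]
t 6.15 F bed -5.520868799137412 -7.553230827512758 cage [-0.1126 -0.222   0.1995] th~ 0.5372016508398803 lean 45.26734039692047
0.9, -1.2, -0.4, 0.0005, -0.0036, 0.0029, 0.1,
```

Request:
carry_out(
  motion=[0.5,-0.8,0,0.0005,-0.007,0.003,0.1,0.5,-0.8,0,0.0005,-0.007,0.003,0.1,0.5,0,0,0.0005,-0.007,0.003,0.1],
)

```text
time_s: 6.45
eef_pos: [0.4548, -0.2121, 0.1877]
eef_rot: [-0.027, 0.916, -0.107, -0.386]
wrist_force: [-6.4, -6.3, 5.6]
opening: 0.448
```

```bash
python3 -c "
from h import *
ft();shift('b');ft();step(.7,3,-8)"
```

```text
t 6.45 th 0.645 Ft -6.51 Frad 6.18 Fz 5.57 cage [-0.1141 -0.2107  0.1991] want [-0.1148 -0.2138  0.195 ]
top shift px [ 0.0079 -0.0124] cc 0.9994 mad 1.73
scene shift px [ 0.0063 -0.0057] cc 0.9999 mad 1.46
t 6.55 th 0.654 Ft -4.82 Frad 3.32 Fz 3.16 cage [-0.1142 -0.2095  0.1987] want [-0.1149 -0.2128  0.195 ]
t 6.55 F bed -3.0957778269603575 -4.963073136625053 cage [-0.1142 -0.2095  0.1987] th~ 0.6478490123797471 lean 44.1658537857862
0.6, -0.5, -0.2, 0.0005, -0.002, 0.0013, 0.1,
```

Request:
carry_out(
  motion=[0.5,-0.3,0,0.001,-0.007,0.0015,0.1,0.5,-0.3,0,0.001,-0.007,0.0015,0.1,0.5,0,0,0.001,-0.007,0.0015,0.1],
)

```text
time_s: 6.85
eef_pos: [0.4584, -0.1988, 0.1871]
eef_rot: [-0.035, 0.914, -0.12, -0.386]
wrist_force: [-6.4, -6.4, 3.1]
opening: 0.451
```

```bash
python3 -c "
from h import *
ft();shift('c');ft();step(.8,3,-10)"
```

```text
t 6.85 th 0.766 Ft -7.31 Frad 5.29 Fz 3.10 cage [-0.1117 -0.1969  0.1985] want [-0.1147 -0.1999  0.195 ]
top shift px [ 0.0302 -0.0216] cc 0.9993 mad 1.79
scene shift px [0.0115 0.0005] cc 0.9999 mad 1.66
t 6.95 th 0.776 Ft -5.04 Frad 2.61 Fz 2.40 cage [-0.1116 -0.1958  0.1982] want [-0.1147 -0.1987  0.195 ]
t 6.95 F bed -2.984387743444996 -4.829872631455362 cage [-0.1116 -0.1958  0.1982] th~ 0.770067835559243 lean 43.96672498942187
0.6, -0.5, -0.1, 0.0001, -0.0012, 0.0016, 0.1,
```

Request:
carry_out(
  motion=[0.5,-0.3,0,0.001,-0.007,0.0015,0.1,0.5,-0.3,0,0.001,-0.007,0.0015,0.1,0.5,0,0,0.001,-0.007,0.001,0.1],
)

```text
time_s: 7.25
eef_pos: [0.4633, -0.1843, 0.1863]
eef_rot: [-0.043, 0.912, -0.131, -0.386]
wrist_force: [-7.4, -5.8, 3.0]
opening: 0.45
```

```bash
python3 -c "
from h import *
ft();shift('d');ft();step(.93,3,-14)"
```

```text
t 7.25 th 0.906 Ft -7.74 Frad 5.34 Fz 3.05 cage [-0.1081 -0.1818  0.1978] want [-0.1126 -0.184   0.195 ]
top shift px [ 0.0022 -0.0023] cc 0.9995 mad 1.82
scene shift px [0.0233 0.0215] cc 0.9995 mad 1.91
t 7.35 th 0.917 Ft -5.08 Frad 0.93 Fz 0.97 cage [-0.108  -0.1806  0.1974] want [-0.1123 -0.1827  0.195 ]
t 7.35 F bed -2.005606243616707 -4.754720948609928 cage [-0.108  -0.1806  0.1974] th~ 0.9096269944801042 lean 43.74680390272593
1.1, -0.5, 0.5, -0.0003, -0.0007, 0.0015, 0.1,
```

Request:
carry_out(
  motion=[1.0,-0.3,0.5,0.001,-0.007,0.002,0.1,1.0,-0.3,0.5,0.001,-0.007,0.002,0.1],
)

```text
time_s: 7.55
eef_pos: [0.4667, -0.174, 0.1853]
eef_rot: [-0.055, 0.909, -0.149, -0.386]
wrist_force: [-6.4, -5.4, 5.3]
opening: 0.451
```

```bash
python3 -c "
from h import *
ft();shift('e');ft()
o=obs();im=ctrl.camera('wrist');cv2.imwrite('pics/w4.png',im)
for d in ctrl.landmark_of('wrist','lever_ball')[:1]:
    p=w('wrist',d['point'],o); print(bed(p),lever_of(bed(p)),d['conf'],(np.linalg.inv(T(o))@np.r_[p,1])[:3])
step(1.0,3,-16)"
```

```text
t 7.55 th 1.008 Ft -7.48 Frad 3.77 Fz 5.32 cage [-0.1055 -0.1708  0.1967] want [-0.1096 -0.1727  0.195 ]
top shift px [ 0.0094 -0.0005] cc 0.9994 mad 1.89
scene shift px [0.0007 0.0025] cc 0.9999 mad 1.82
t 7.65 th 1.019 Ft -6.23 Frad 1.54 Fz 1.80 cage [-0.1055 -0.1695  0.1963] want [-0.1092 -0.1714  0.195 ]
[-0.1101 -0.1746  0.1913] 0.9906038709432661 0.57 [-0.0147  0.0059  0.006 ]
t 7.75 F bed -1.1005767602119247 -4.2971087141078135 cage [-0.1056 -0.1696  0.1961] th~ 1.010089133946084 lean 43.29387660261653
1.0, -0.4, 0.5, -0.0004, 0.0004, 0.0011, 0.1,
```

Request:
carry_out(
  motion=[1.0,-0.3,0.5,0.001,-0.007,0.001,0.1,1.0,-0.3,0.5,0.001,-0.007,0.001,0.1],
)

```text
time_s: 7.95
eef_pos: [0.4714, -0.1632, 0.184]
eef_rot: [-0.066, 0.905, -0.165, -0.387]
wrist_force: [-7.1, -5.8, 4.4]
opening: 0.451
```

```bash
python3 -c "
from h import *
ft();shift('f');ft();step(1.1,3,-20)"
```

```text
t 7.95 th 1.117 Ft -8.57 Frad 3.40 Fz 4.39 cage [-0.1017 -0.1593  0.1955] want [-0.1051 -0.1609  0.195 ]
top shift px [-0.0239 -0.0076] cc 0.9974 mad 2.35
scene shift px [0.0864 0.0379] cc 0.9972 mad 1.9
t 8.05 th 1.128 Ft -5.92 Frad 0.29 Fz 2.09 cage [-0.1016 -0.1581  0.1951] want [-0.1046 -0.1598  0.195 ]
t 8.05 F bed -2.7209452677708095 -5.267704316914456 cage [-0.1016 -0.1581  0.1951] th~ 1.1179992243083283 lean 42.68830338393272
1.3, -0.2, 1.1, -0.0005, 0.0008, 0.0007, 0.1,
```

Request:
carry_out(
  motion=[1.2,0,1.0,0.0005,-0.007,0.001,0.1,1.2,0,1.0,0.0005,-0.007,0.001,0.1],
)

```text
time_s: 8.25
eef_pos: [0.4765, -0.1526, 0.1838]
eef_rot: [-0.077, 0.901, -0.19, -0.383]
wrist_force: [0.6, -11.5, -3.3]
opening: 0.451
```

```bash
cat >> h.py <<'E'
def tight(tag):
    for c,(x0,x1,y0,y1) in {"top":(314,348,193,204),"scene":(305,330,203,228)}.items():
        ref=cv2.imread(f"pics/{c}1.png"); im=cv2.imread(f"pics/{c}_{tag}.png")
        P=ctrl.camera_params(c); K=np.array(P["mtx"]); Ci=np.linalg.inv(np.array(P["pose"]))
        pr=lambda p:(lambda q:q[:2]/q[2])(K@(Ci@np.r_[wor(p),1])[:3])
        J=(pr([0,.005,.16])-pr([0,-.005,.16]))/10
        g=lambda i:cv2.cvtColor(i,cv2.COLOR_BGR2GRAY)[y0:y1,x0:x1].astype(np.float32)
        W=np.eye(2,3,dtype=np.float32)
        try: cc,W=cv2.findTransformECC(g(ref),g(im),W,cv2.MOTION_TRANSLATION,(3,300,1e-6),None,3)
        except cv2.error: cc=-1
        print(tag,c,W[:,2],"mm along y %.2f"%(W[:,2]@J/(J@J)),"J",J,"cc %.4f"%cc)
E
python3 -c "
from h import *
ft();shift('g');ft();step(1.2,3,-22)
for t in 'defg': tight(t)"
```

```text
t 8.25 th 1.227 Ft -8.98 Frad -7.16 Fz -3.29 cage [-0.0974 -0.1477  0.1953] want [-0.0994 -0.1497  0.195 ]
top shift px [-0.1537  0.0144] cc 0.9885 mad 2.91
scene shift px [0.2885 0.2106] cc 0.942 mad 2.55
t 8.35 th 1.239 Ft -7.83 Frad -0.90 Fz 1.90 cage [-0.0976 -0.1461  0.1946] want [-0.0987 -0.1484  0.195 ]
t 8.35 F bed -3.250332720528919 -7.175628820860575 cage [-0.0976 -0.1461  0.1946] th~ 1.2266719371441017 lean 42.425698517189296
1.0, -0.3, 0.8, -0.0002, 0.0012, 0.0001, 0.1,
d top [ 0.002  -0.0067] mm along y -0.00 J [-0.4356 -0.0307] cc 0.9994
d scene [0.0271 0.0025] mm along y 0.06 J [0.323  0.2102] cc 0.9999
e top [0.0202 0.0277] mm along y -0.05 J [-0.4356 -0.0307] cc 0.9993
e scene [0.007  0.0137] mm along y 0.03 J [0.323  0.2102] cc 0.9999
f top [-0.0409 -0.0268] mm along y 0.10 J [-0.4356 -0.0307] cc 0.9964
f scene [0.0581 0.0754] mm along y 0.23 J [0.323  0.2102] cc 0.9966
g top [-0.0851 -0.0057] mm along y 0.20 J [-0.4356 -0.0307] cc 0.9888
g scene [0.16   0.1651] mm along y 0.58 J [0.323  0.2102] cc 0.9732
```

```bash
python3 - <<'E'
from h import *
for c,rois in {"top":[(262,292,186,232),(272,286,186,212),(286,312,222,236)],"scene":[(335,395,205,262),(345,380,210,250)]}.items():
  for x0,x1,y0,y1 in rois:
    for t in 'aefg':
        ref=cv2.imread(f"pics/{c}1.png"); im=cv2.imread(f"pics/{c}_{t}.png")
        g=lambda i:cv2.cvtColor(i,cv2.COLOR_BGR2GRAY)[y0:y1,x0:x1].astype(np.float32)
        W=np.eye(2,3,dtype=np.float32)
        try: cc,W=cv2.findTransformECC(g(ref),g(im),W,cv2.MOTION_TRANSLATION,(3,300,1e-6),None,3)
        except cv2.error: cc=-1
        J=np.array([-.4356,-.0307] if c=="top" else [.323,.2102]); print(c,x0,t,W[:,2],"mm %.2f cc %.4f"%(W[:,2]@J/(J@J),cc))
E
```

```text
top 262 a [ 0.0004 -0.0076] mm 0.00 cc 0.9992
top 262 e [ 0.0221 -0.0063] mm -0.05 cc 0.9991
top 262 f [-0.1231 -0.0089] mm 0.28 cc 0.9926
top 262 g [-0.2587  0.0154] mm 0.59 cc 0.9774
top 272 a [-0.0091 -0.0193] mm 0.02 cc 0.9991
top 272 e [ 0.0032 -0.0102] mm -0.01 cc 0.9989
top 272 f [-0.1451 -0.0069] mm 0.33 cc 0.9873
top 272 g [-0.3655 -0.0731] mm 0.85 cc 0.8874
top 286 a [-0.0075 -0.0104] mm 0.02 cc 0.9995
top 286 e [ 0.0299 -0.0171] mm -0.07 cc 0.9993
top 286 f [-0.1867 -0.0024] mm 0.43 cc 0.9972
top 286 g [-0.3763  0.0683] mm 0.85 cc 0.9888
scene 335 a [ 0.0451 -0.1302] mm -0.09 cc 0.9715
scene 335 e [-0.0294 -0.045 ] mm -0.13 cc 0.9627
scene 335 f [0.087  0.0078] mm 0.20 cc 0.9616
scene 335 g [0.2386 0.0984] mm 0.66 cc 0.9556
scene 345 a [0.0039 0.0084] mm 0.02 cc 1.0000
scene 345 e [ 0.006  -0.0056] mm 0.00 cc 1.0000
scene 345 f [0.1051 0.099 ] mm 0.37 cc 0.9960
scene 345 g [0.2734 0.2169] mm 0.90 cc 0.9798
```

Request:
carry_out(
  motion=[0,0,0,0,0.002,0,0,0,0,0,0,0.001,0,0,0,0,0,-0.01,0,0,0,0,0,0,-0.025,0,0,0,0,0,0,-0.04,0,0,0,0,0,0,-0.04,0,0,0],
)

```text
time_s: 8.95
eef_pos: [0.4019, -0.1177, 0.2554]
eef_rot: [-0.082, 0.896, -0.181, -0.397]
wrist_force: [-50.8, 11.7, 61.3]
opening: 0.503
```

```bash
python3 - <<'E'
from h import *
o=obs(); print(o["wrist_force"],o["q"]); print(bed(T(o)[:3,3]))
shift('h')
for c in ["top","scene"]:
    for n in ["lever_ball","crank_grip","crank_axis"]:
        for d in ctrl.landmark_of(c,n)[:1]: p=w(c,d["point"]);print(c,n,bed(p),lever_of(bed(p)) if "ball" in n else "",d["conf"])
for c,(x0,x1,y0,y1) in {"top":(286,312,222,236),"scene":(345,380,210,250)}.items():
    ref=cv2.imread(f"pics/{c}1.png"); im=cv2.imread(f"pics/{c}_h.png")
    g=lambda i:cv2.cvtColor(i,cv2.COLOR_BGR2GRAY)[y0:y1,x0:x1].astype(np.float32)
    print(c,cv2.findTransformECC(g(ref),g(im),np.eye(2,3,dtype=np.float32),cv2.MOTION_TRANSLATION,(3,300,1e-6),None,3)[1][:,2])
E
```

```text
[-50.7876  11.7057  61.3228] [-0.7745 -0.8951  2.4855  0.328   0.8791  1.0746]
[-0.1644 -0.1235  0.2554]
top shift px [-0.1331  0.0152] cc 0.9855 mad 3.95
scene shift px [0.3072 0.2863] cc 0.9171 mad 4.49
top crank_grip [-0.1367  0.0913  0.004 ]  0.42
top crank_axis [0.0023 0.0853 0.1346]  0.58
scene lever_ball [-0.1017 -0.1493  0.1948] 1.219870347827658 0.81
scene crank_axis [-0.0036  0.0811  0.1348]  0.74
top [-0.4027  0.1068]
scene [0.2785 0.233 ]
```

```bash
python3 - <<'E'
from h import *
o=obs(); print(o["time_s"],o["wrist_force"],o["q"],o["dq"],o["joint_efforts"]); print(bed(T(o)[:3,3]),T(o))
E
```

```text
9.35 [ 0.3166 -0.3471 -0.2806] [-0.7733 -0.8941  2.485   0.3286  0.8695  1.0752] [ 0.0045 -0.0005 -0.0016 -0.0041  0.0058  0.0049] [ -0.1156   0.1793 -40.2791   1.1826  -2.8489  -0.0142]
[-0.1626 -0.1249  0.2573] [[ 0.6235 -0.3907 -0.6772  0.4035]
 [-0.264  -0.9205  0.288  -0.1193]
 [-0.7359 -0.0008 -0.6771  0.2573]
 [ 0.      0.      0.      1.    ]]
```

```bash
cat >> h.py <<'E'
def down(bp):
    M=np.eye(4); M[:3,:3]=np.c_[-Z,Bx,np.cross(-Z,Bx)]; M[:3,3]=wor(bp); return M
E
python3 - <<'E'
from h import *
A=T(obs()); W=A.copy(); W[:3,3]=wor([-.17,.0,.28])
r,C=rows(A,W,4,0); show(r); print()
r,C=rows(C,down([-.13,.084,.32]),15,0); show(r)
E
```

```text
0.0, 0.0, 0.0, -0.0118, -0.0292, 0.0045, 0,
0.0, 0.0, 0.0, -0.0117, -0.0292, 0.0044, 0,
0.0, 0.0, 0.0, -0.0118, -0.0292, 0.0045, 0,
0.0, 0.0, 0.0, -0.0118, -0.0292, 0.0044, 0,

-6.8, -1.9, -2.7, -0.0014, -0.0061, -0.0024, 0,
-6.8, -2.0, -2.6, -0.0012, -0.0059, -0.0031, 0,
-6.8, -1.9, -2.7, -0.001, -0.0055, -0.0037, 0,
-6.8, -2.0, -2.6, -0.001, -0.0051, -0.0044, 0,
-6.8, -1.9, -2.7, -0.0009, -0.0046, -0.0049, 0,
-6.8, -2.0, -2.6, -0.0008, -0.0041, -0.0053, 0,
-6.8, -1.9, -2.7, -0.0009, -0.0034, -0.0058, 0,
-6.8, -1.9, -2.6, -0.0009, -0.0027, -0.0061, 0,
-6.8, -2.0, -2.7, -0.001, -0.002, -0.0063, 0,
-6.8, -1.9, -2.6, -0.0012, -0.0014, -0.0065, 0,
-6.8, -2.0, -2.7, -0.0013, -0.0006, -0.0066, 0,
-6.8, -1.9, -2.6, -0.0016, 0.0001, -0.0066, 0,
-6.8, -2.0, -2.7, -0.0018, 0.0008, -0.0064, 0,
-6.8, -1.9, -2.6, -0.0021, 0.0015, -0.0063, 0,
-6.8, -2.0, -2.7, -0.0023, 0.0021, -0.006, 0,
```

```bash
python3 - <<'E'
from h import *
A=T(obs())
r,C=rows(A,down([-.14,.084,.30]),16,0); show(r)
E
```

```text
-6.4, -1.8, -2.5, -0.0037, -0.0129, 0.0001, 0,
-6.4, -1.8, -2.5, -0.0032, -0.0129, -0.0012, 0,
-6.3, -1.9, -2.5, -0.0027, -0.0129, -0.0025, 0,
-6.4, -1.8, -2.4, -0.0022, -0.0126, -0.0039, 0,
-6.4, -1.8, -2.5, -0.0019, -0.0123, -0.0052, 0,
-6.4, -1.8, -2.5, -0.0015, -0.0116, -0.0065, 0,
-6.3, -1.8, -2.5, -0.0012, -0.0109, -0.0077, 0,
-6.4, -1.9, -2.5, -0.0011, -0.01, -0.0088, 0,
-6.4, -1.8, -2.5, -0.0009, -0.009, -0.0099, 0,
-6.4, -1.8, -2.5, -0.0009, -0.008, -0.0108, 0,
-6.4, -1.8, -2.4, -0.0009, -0.0067, -0.0115, 0,
-6.3, -1.8, -2.5, -0.0011, -0.0054, -0.0122, 0,
-6.4, -1.9, -2.5, -0.0012, -0.0041, -0.0127, 0,
-6.4, -1.8, -2.5, -0.0015, -0.0027, -0.0131, 0,
-6.4, -1.8, -2.5, -0.0018, -0.0013, -0.0132, 0,
-6.4, -1.8, -2.5, -0.0023, 0.0, -0.0132, 0,
```

Request:
carry_out(
  motion=[-6.4,-1.8,-2.5,-0.0037,-0.0129,0.0001,0,-6.4,-1.8,-2.5,-0.0032,-0.0129,-0.0012,0,-6.4,-1.8,-2.5,-0.0027,-0.0129,-0.0025,0,-6.4,-1.8,-2.5,-0.0022,-0.0126,-0.0039,0,-6.4,-1.8,-2.5,-0.0019,-0.0123,-0.0052,0,-6.4,-1.8,-2.5,-0.0015,-0.0116,-0.0065,0],
)

```text
time_s: 9.95
eef_pos: [0.4185, -0.0383, 0.2725]
eef_rot: [0.162, 0.846, 0.091, -0.499]
wrist_force: [0.1, 0.6, 0.4]
opening: 0.497
```

```bash
python3 - <<'E'
from h import *
o=obs();A=T(o); print(bed(A[:3,3]),o["q"],o["wrist_force"]); print(A[:3,:3])
r,C=rows(A,down([-.12,.084,.30]),10,0); show(r)
E
```

```text
[-0.1552 -0.0428  0.2725] [-0.5928 -0.6703  2.2801  0.2989  1.1141  0.5312] [0.0775 0.5906 0.4412]
[[ 0.4854  0.3152 -0.8155]
 [-0.0083 -0.931  -0.3648]
 [-0.8743  0.1839 -0.4493]]
-6.2, -1.8, -2.5, -0.0002, -0.0095, -0.0095, 0,
-6.2, -1.8, -2.4, -0.0002, -0.0084, -0.0105, 0,
-6.2, -1.8, -2.5, -0.0002, -0.0072, -0.0114, 0,
-6.2, -1.8, -2.5, -0.0002, -0.0059, -0.012, 0,
-6.2, -1.8, -2.5, -0.0004, -0.0047, -0.0126, 0,
-6.2, -1.8, -2.4, -0.0007, -0.0032, -0.013, 0,
-6.2, -1.8, -2.5, -0.0009, -0.0019, -0.0133, 0,
-6.2, -1.8, -2.5, -0.0014, -0.0005, -0.0134, 0,
-6.2, -1.8, -2.4, -0.0017, 0.0009, -0.0133, 0,
-6.2, -1.8, -2.5, -0.0022, 0.0022, -0.0131, 0,
```

Request:
carry_out(
  motion=[-6.2,-1.8,-2.5,-0.0002,-0.0095,-0.0095,0,-6.2,-1.8,-2.5,-0.0002,-0.0084,-0.0105,0,-6.2,-1.8,-2.5,-0.0002,-0.0072,-0.0114,0,-6.2,-1.8,-2.5,-0.0002,-0.0059,-0.012,0,-6.2,-1.8,-2.5,-0.0004,-0.0047,-0.0126,0,-6.2,-1.8,-2.5,-0.0007,-0.0032,-0.013,0,-6.2,-1.8,-2.5,-0.0009,-0.0019,-0.0133,0,-6.2,-1.8,-2.5,-0.0014,-0.0005,-0.0134,0,-6.2,-1.8,-2.5,-0.0017,0.0009,-0.0133,0,-6.2,-1.8,-2.5,-0.0022,0.0022,-0.0131,0],
)

```text
time_s: 10.95
eef_pos: [0.4658, 0.0941, 0.3004]
eef_rot: [-0.49, -0.503, -0.491, 0.515]
wrist_force: [0.4, -0.2, 0.4]
opening: 0.498
```

Request:
carry_out(
  motion=[0,0,0,0,0,0,0,0,0,0,0,0,0,0,0,0,0,0,0,0,0],
)

```text
time_s: 11.25
eef_pos: [0.4665, 0.0964, 0.2995]
eef_rot: [-0.491, -0.503, -0.492, 0.513]
wrist_force: [-0.4, -0.5, 0.5]
opening: 0.501
```

```bash
python3 - <<'E'
from h import *
o=obs();A=T(o); print(bed(A[:3,3]),o["q"]); print(A[:3,:3])
cv2.imwrite("pics/w5.png",ctrl.camera("wrist"))
for n in ["crank_grip","crank_axis","dial","lever_ball"]:
    for d in ctrl.landmark_of("wrist",n)[:1]: print(n,bed(w("wrist",d["point"],o)),d["conf"])
for n in ["lever_ball"]:
    for c in ["top","scene"]:
        ctrl.camera(c)
        for d in ctrl.landmark_of(c,n)[:1]: p=bed(w(c,d["point"]));print(c,p,lever_of(p))
A=T(obs());r,C=rows(A,down([-.062,.082,.23]),5,0); show(r)
E
```

```text
[-0.1199  0.0957  0.2995] [-0.0397 -0.0883  1.7494 -0.0093  1.4922 -0.0063]
[[-0.012   0.9994 -0.0325]
 [-0.0088 -0.0326 -0.9994]
 [-0.9999 -0.0117  0.0092]]
crank_grip [-0.0632  0.0841  0.1805] 0.92
crank_axis [0.0011 0.0858 0.1353] 0.6
top [-0.0977 -0.1503  0.1955] 1.2299313418812436
scene [-0.1002 -0.1474  0.1959] 1.240358622262488
0.7, 0.1, 0.1, 0.0139, 0.0115, 0.0033, 0,
0.7, 0.1, 0.2, 0.0139, 0.0115, 0.0032, 0,
0.7, 0.1, 0.1, 0.0139, 0.0115, 0.003, 0,
0.7, 0.2, 0.1, 0.0139, 0.0115, 0.0029, 0,
0.7, 0.1, 0.2, 0.014, 0.0115, 0.0029, 0,
```

View pics/w5.png

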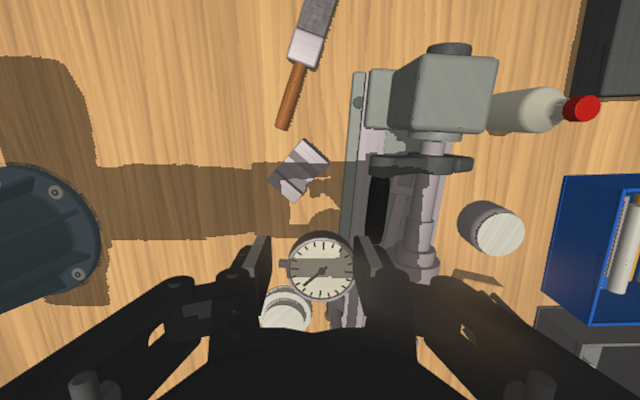

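Request:
carry_out(
  motion=[0.7,0.1,0.1,0.014,0.0115,0.003,0,0.7,0.1,0.1,0.014,0.0115,0.003,0,0.7,0.1,0.1,0.014,0.0115,0.003,0,0.7,0.1,0.1,0.014,0.0115,0.003,0,0.7,0.1,0.1,0.014,0.0115,0.003,0,0,0,0,0,0,0,0,0,0,0,0,0,0,0],
)

```text
time_s: 12.4
eef_pos: [0.5253, 0.0767, 0.2288]
eef_rot: [0.476, 0.523, 0.475, -0.523]
wrist_force: [0.1, -0.5, -0.1]
opening: 0.505
```

```bash
python3 - <<'E'
from h import *
A=T(obs());print(bed(A[:3,3]));r,C=rows(A,down([-.063,.081,.162]),4,0); show(r)
E
```

```text
[-0.0595  0.0816  0.2288]
-0.1, 0.0, -0.0, 0.0167, -0.0009, 0.0001, 0,
-0.0, 0.0, -0.0, 0.0167, -0.0009, 0.0002, 0,
-0.1, 0.0, -0.0, 0.0167, -0.0008, 0.0001, 0,
-0.0, 0.0, -0.0, 0.0167, -0.0009, 0.0002, 0,
```

Request:
carry_out(
  motion=[0,0,0,0.0167,-0.0009,0.0001,0,0,0,0,0.0167,-0.0009,0.0001,0,0,0,0,0.0167,-0.0009,0.0001,0,0,0,0,0.0165,-0.0009,0.0001,0,0,0,0,0,0,0,0,0,0,0,0,0,0,1,0,0,0,0,0,0,1,0,0,0,0,0,0,1,0,0,0,0,0,0,1,0,0,0,0,0,0,1],
)

```text
time_s: 13.4
eef_pos: [0.5248, 0.0778, 0.1702]
eef_rot: [0.48, 0.526, 0.472, -0.519]
wrist_force: [1.0, -0.1, -4.8]
opening: 0.197
```

```bash
python3 - <<'E'
from h import *
o=obs();A=T(o);b=bed(A[:3,3]-.0187*A[:3,0]);print(b,o["opening"],o["wrist_force"],np.degrees(np.arctan2(b[0],b[2]-.135)),np.hypot(b[0],b[2]-.135))
a=ctrl.camera("wrist"); t=ctrl.camera("top")
cv2.imwrite("pics/w6.png",a);cv2.imwrite("pics/top6.png",t)
v=np.zeros((400,800,3),np.uint8); v[:,:400]=a[:,120:520]; v[:400,400:]=cv2.resize(t[185:285,265:365],(400,400),interpolation=cv2.INTER_CUBIC)
cv2.imwrite("pics/v2.png",v)
E
```

```text
[-0.0604  0.0826  0.1889] 0.19677724922855147 [ 1.0485 -0.1222 -4.7783] -48.25624568488523 0.08097810305095789
```

View pics/v2.png

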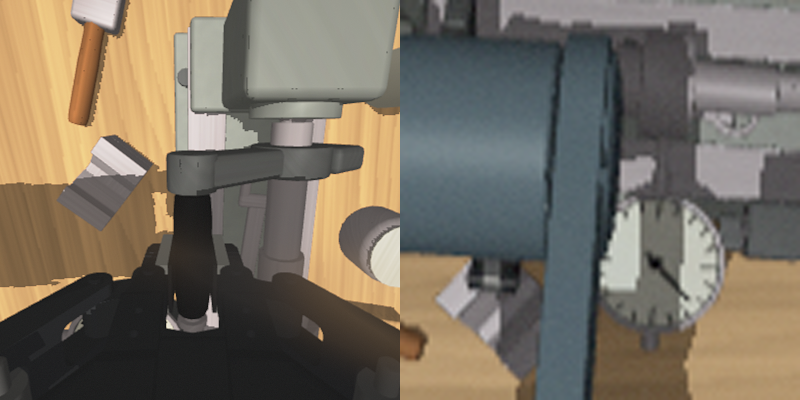

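```bash
cat >> h.py <<'E'
OFF=np.array([-.0604+.075*np.sin(np.radians(53.5)),.1889-.135-.075*np.cos(np.radians(53.5))])
def phi():
    A=T(obs()); b=bed(A[:3,3]-.0187*A[:3,0]); u=b[[0,2]]-[0,.135]-OFF
    return np.degrees(np.arctan2(u[0],u[1])),np.hypot(*u),b[1]
def arc(p1,n,grip=1):
    A=T(obs()); p0=phi()[0]; C=A; out=[]
    B=down([0,0,0])
    for i in range(n):
        p=np.radians(p0+(p1-p0)*(i+1)/n); g=np.r_[.075*np.sin(p)+OFF[0],.0822,.135+.075*np.cos(p)+OFF[1]]
        D=A.copy(); D[:3,3]=wor(g)+.0187*A[:3,0]
        r,C=rows(C,D,1,grip); out+=r
    show(out)
def dial(im,save=None):
    P=ctrl.camera_params("top"); K=np.array(P["mtx"]); Ci=np.linalg.inv(np.array(P["pose"]))
    pr=lambda p:(lambda q:q[:2]/q[2])(K@(Ci@np.r_[p,1])[:3])
    c3=np.r_[np.array([.4737,0,0])[:2],.146]
    g=cv2.cvtColor(im,cv2.COLOR_BGR2GRAY).astype(np.float32)
    best=[]
    # refine centre +-1.5 px using darkest hub+pointer profile
    angs=np.arange(0,360,1.); rs=np.linspace(.006,.024,25)
    for cx in np.arange(-.003,.0031,.001):
        for cy in np.arange(-.003,.0031,.001):
            c=c3+[cx,cy,0]; a=np.radians(angs)
            pts=np.array([pr(c+r*(np.cos(t)*Bx-np.sin(t)*By)) for t in a for r in rs]).astype(np.float32).reshape(len(a),len(rs),2)
            v=cv2.remap(g,pts[...,0],pts[...,1],cv2.INTER_CUBIC)
            m=v.mean(1); i=m.argmin(); best.append((m[i]-np.median(m)*0,angs[i],cx,cy))
    best.sort(); w_=best[:5]; print("dial",[(round(float(b[0]),1),b[1],round(b[1]/18,2)) for b in w_])
E
python3 - <<'E'
from h import *
for f in ["top0","top1","top_h","top6"]: dial(cv2.imread(f"pics/{f}.png"))
print(phi()); arc(-15,6)
E
```

```text
dial [(74.8, np.float64(137.0), np.float64(7.61)), (75.0, np.float64(134.0), np.float64(7.44)), (76.8, np.float64(137.0), np.float64(7.61)), (76.9, np.float64(137.0), np.float64(7.61)), (77.2, np.float64(135.0), np.float64(7.5))]
dial [(75.8, np.float64(137.0), np.float64(7.61)), (75.9, np.float64(134.0), np.float64(7.44)), (78.1, np.float64(137.0), np.float64(7.61)), (78.1, np.float64(135.0), np.float64(7.5)), (78.5, np.float64(136.0), np.float64(7.56))]
dial [(71.6, np.float64(134.0), np.float64(7.44)), (72.4, np.float64(136.0), np.float64(7.56)), (74.3, np.float64(134.0), np.float64(7.44)), (74.9, np.float64(137.0), np.float64(7.61)), (74.9, np.float64(135.0), np.float64(7.5))]
dial [(39.6, np.float64(134.0), np.float64(7.44)), (42.0, np.float64(137.0), np.float64(7.61)), (43.2, np.float64(132.0), np.float64(7.33)), (44.0, np.float64(135.0), np.float64(7.5)), (45.8, np.float64(139.0), np.float64(7.72))]
(np.float64(-53.47665370963273), np.float64(0.0750130425119092), np.float64(0.08260125309907321))
0.0, 0.0, 0.0, -0.0064, 0.0055, 0.0004, 1,
0.0, 0.0, 0.0, -0.0057, 0.0061, 0.0, 1,
0.0, 0.0, 0.0, -0.005, 0.0067, 0.0, 1,
0.0, 0.0, 0.0, -0.0042, 0.0073, 0.0, 1,
0.0, 0.0, 0.0, -0.0034, 0.0077, 0.0, 1,
0.0, 0.0, 0.0, -0.0025, 0.008, 0.0, 1,
```

Request:
carry_out(
  motion=[0,0,0,-0.0064,0.0055,0.0002,1,0,0,0,-0.0057,0.0061,0,1,0,0,0,-0.005,0.0067,0,1,0,0,0,-0.0042,0.0073,0,1,0,0,0,-0.0034,0.0077,0,1,0,0,0,-0.0025,0.008,0,1],
)

```text
time_s: 14.1
eef_pos: [0.5658, 0.074, 0.1979]
eef_rot: [0.478, 0.524, 0.474, -0.521]
wrist_force: [-1.8, -0.1, -7.5]
opening: 0.195
```

```bash
python3 - <<'E'
from h import *
o=obs();print(phi(),o["wrist_force"],o["opening"],o["time_s"])
t=ctrl.camera("top");cv2.imwrite("pics/top7.png",t);dial(t);print(phi()); arc(12,5)
E
```

```text
(np.float64(-14.684457229743524), np.float64(0.0747071704693473), np.float64(0.08256718336825046)) [-1.8131 -0.0861 -7.4671] 0.19499653172147255 14.1
dial [(38.8, np.float64(203.0), np.float64(11.28)), (39.3, np.float64(204.0), np.float64(11.33)), (39.4, np.float64(205.0), np.float64(11.39)), (39.5, np.float64(201.0), np.float64(11.17)), (39.5, np.float64(203.0), np.float64(11.28))]
(np.float64(-13.542709773050644), np.float64(0.07472230777145591), np.float64(0.08254242309484065))
0.0, 0.0, 0.0, -0.0015, 0.0065, 0.0003, 1,
0.0, 0.0, 0.0, -0.0006, 0.0067, 0.0, 1,
0.0, 0.0, 0.0, -0.0, 0.0067, 0.0, 1,
0.0, 0.0, 0.0, 0.0005, 0.0066, 0.0, 1,
0.0, 0.0, 0.0, 0.0012, 0.0066, 0.0, 1,
```

Request:
carry_out(
  motion=[0,0,0,-0.0015,0.0065,0.0003,1,0,0,0,-0.0006,0.0067,0,1,0,0,0,0,0.0067,0,1,0,0,0,0.0005,0.0066,0,1,0,0,0,0.0012,0.0066,0,1],
)

```text
time_s: 14.65
eef_pos: [0.6008, 0.0707, 0.1984]
eef_rot: [0.477, 0.524, 0.475, -0.521]
wrist_force: [-3.2, 0.7, -4.5]
opening: 0.199
```

```bash
python3 - <<'E'
from h import *
o=obs();print(phi(),o["wrist_force"],o["opening"],o["time_s"])
t=ctrl.camera("top");cv2.imwrite("pics/top8.png",t);dial(t);print(phi()); arc(40,5)
E
```

```text
(np.float64(12.622294659651338), np.float64(0.07456893200379329), np.float64(0.08258094737187212)) [-3.2408  0.745  -4.5013] 0.19910240165925072 14.65
dial [(52.2, np.float64(235.0), np.float64(13.06)), (52.5, np.float64(232.0), np.float64(12.89)), (53.9, np.float64(233.0), np.float64(12.94)), (54.1, np.float64(237.0), np.float64(13.17)), (54.3, np.float64(236.0), np.float64(13.11))]
(np.float64(13.323021213219187), np.float64(0.07458069932135232), np.float64(0.08251229138879003))
0.0, 0.0, 0.0, 0.0016, 0.0068, 0.0003, 1,
0.0, 0.0, 0.0, 0.0025, 0.0065, 0.0, 1,
0.0, 0.0, 0.0, 0.0032, 0.0062, 0.0, 1,
0.0, 0.0, 0.0, 0.0037, 0.0059, 0.0, 1,
0.0, 0.0, 0.0, 0.0043, 0.0055, 0.0, 1,
```

Request:
carry_out(
  motion=[0,0,0,0.0016,0.0068,0.0002,1,0,0,0,0.0025,0.0065,0,1,0,0,0,0.0032,0.0062,0,1,0,0,0,0.0037,0.0059,0,1,0,0,0,0.0043,0.0055,0,1],
)

```text
time_s: 15.2
eef_pos: [0.6336, 0.0677, 0.1816]
eef_rot: [0.477, 0.523, 0.476, -0.522]
wrist_force: [-5.5, 1.3, -2.3]
opening: 0.201
```

```bash
python3 - <<'E'
from h import *
o=obs();print(phi(),o["wrist_force"],o["opening"],o["time_s"])
t=ctrl.camera("top");cv2.imwrite("pics/top9.png",t);dial(t);print(phi()); arc(65,5)
E
```

```text
(np.float64(41.34428915087659), np.float64(0.0746334475682706), np.float64(0.08255577854268598)) [-5.4822  1.3339 -2.3179] 0.20134601451319015 15.2
dial [(53.7, np.float64(244.0), np.float64(13.56)), (53.8, np.float64(241.0), np.float64(13.39)), (54.4, np.float64(243.0), np.float64(13.5)), (55.2, np.float64(242.0), np.float64(13.44)), (55.5, np.float64(245.0), np.float64(13.61))]
(np.float64(42.109815273944186), np.float64(0.07461391779774479), np.float64(0.0824938821595883))
0.0, 0.0, 0.0, 0.0039, 0.0045, 0.0003, 1,
0.0, 0.0, 0.0, 0.0045, 0.0039, 0.0, 1,
0.0, 0.0, 0.0, 0.0049, 0.0036, 0.0, 1,
0.0, 0.0, 0.0, 0.0051, 0.0031, 0.0, 1,
0.0, 0.0, 0.0, 0.0053, 0.0028, 0.0, 1,
```

Request:
carry_out(
  motion=[0,0,0,0.0039,0.0045,0.0002,1,0,0,0,0.0045,0.0039,0,1,0,0,0,0.0049,0.0036,0,1,0,0,0,0.0051,0.0031,0,1,0,0,0,0.0053,0.0028,0,1],
)

```text
time_s: 15.75
eef_pos: [0.6523, 0.0659, 0.1566]
eef_rot: [0.476, 0.523, 0.477, -0.522]
wrist_force: [-7.4, 0.8, -0.5]
opening: 0.194
```

```bash
python3 - <<'E'
from h import *
o=obs();print(phi(),o["wrist_force"],o["opening"],o["time_s"])
t=ctrl.camera("top");cv2.imwrite("pics/top10.png",t);dial(t);p=phi();print(p)
from scipy.optimize import curve_fit
ph=np.array([-53.5,-14,12.9,41.7,p[0]-.4]); 
print(ph)
E
```

```text
(np.float64(65.4693114845612), np.float64(0.07479334467012626), np.float64(0.08254153270878642)) [-7.3612  0.8435 -0.5429] 0.19368377580435706 15.75
dial [(47.5, np.float64(226.0), np.float64(12.56)), (48.1, np.float64(228.0), np.float64(12.67)), (49.3, np.float64(226.0), np.float64(12.56)), (49.9, np.float64(229.0), np.float64(12.72)), (50.0, np.float64(224.0), np.float64(12.44))]
(np.float64(66.17144860379192), np.float64(0.0747684765934062), np.float64(0.08250325047694007))
[-53.5    -14.      12.9     41.7     65.7714]
```

```bash
python3 - <<'E'
from h import *
from scipy.optimize import curve_fit
ph=np.array([-53.5,-14,12.9,41.7,65.8]); v=[7.55,11.28,13.05,13.5,12.58]
f=lambda p,m,a,p0:m+a*np.cos(np.radians(p-p0))
q,c=curve_fit(f,ph,v,[7.8,6,38]); print(q,np.sqrt(np.diag(c)),f(ph,*q)-v)
q2,c2=curve_fit(lambda p,m,p0:f(p,m,5.9,p0),ph,v,[7.8,38]); print(q2)
arc(35.5,5)
E
```

```text
[ 7.3811  6.0937 35.2193] [0.1447 0.1649 0.99  ] [-0.0327  0.0813 -0.0317 -0.0641  0.0473]
[ 7.5434 36.1138]
0.0, 0.0, 0.0, -0.0073, -0.0034, 0.0003, 1,
0.0, 0.0, 0.0, -0.0067, -0.0044, -0.0, 1,
0.0, 0.0, 0.0, -0.0062, -0.0051, -0.0, 1,
0.0, 0.0, 0.0, -0.0056, -0.0057, -0.0, 1,
0.0, 0.0, 0.0, -0.005, -0.0063, -0.0, 1,
```

Request:
carry_out(
  motion=[0,0,0,-0.0073,-0.0034,0.0002,1,0,0,0,-0.0067,-0.0044,0,1,0,0,0,-0.0062,-0.0051,0,1,0,0,0,-0.0056,-0.0057,0,1,0,0,0,-0.005,-0.0063,0,1,0,0,0,0,0,0,1,0,0,0,0,0,0,1],
)

```text
time_s: 16.5
eef_pos: [0.6243, 0.0685, 0.1887]
eef_rot: [-0.476, -0.522, -0.477, 0.523]
wrist_force: [-1.7, 1.5, -6.2]
opening: 0.196
```

```bash
python3 - <<'E'
from h import *
o=obs();print(phi(),o["wrist_force"],o["opening"],o["time_s"])
t=ctrl.camera("top");cv2.imwrite("pics/top11.png",t);dial(t);print(phi())
E
```

```text
(np.float64(32.35094954167282), np.float64(0.07467239562654074), np.float64(0.0825325567860115)) [-1.6513  1.5025 -6.2479] 0.1957160463641725 16.5
dial [(54.8, np.float64(246.0), np.float64(13.67)), (55.4, np.float64(242.0), np.float64(13.44)), (56.6, np.float64(249.0), np.float64(13.83)), (56.9, np.float64(244.0), np.float64(13.56)), (58.1, np.float64(239.0), np.float64(13.28))]
(np.float64(32.34289576530897), np.float64(0.07464583531126688), np.float64(0.0825492106379652))
```

Request:
carry_out(
  motion=[0,0,0,0.0018,0.0028,0,1,0,0,0,0,0,0,1,0,0,0,0,0,0,1],
)

```text
time_s: 16.85
eef_pos: [0.6267, 0.0683, 0.1871]
eef_rot: [-0.476, -0.522, -0.477, 0.523]
wrist_force: [-4.2, 1.4, -4.0]
opening: 0.197
```

```bash
python3 - <<'E'
from h import *
print(phi(),obs()["wrist_force"])
E
```

```text
(np.float64(34.62482500270329), np.float64(0.07469316058144675), np.float64(0.08254837363918419)) [-4.2378  1.3647 -4.0075]
```

Request:
carry_out(
  motion=[0,0,0,0.0006,0.0009,0,1,0,0,0,0,0,0,0,0,0,0,0,0,0,0,0,0,0,0,0,0,0,0,0,0,0,0,0,0,0,0,0,-0.02,0,0,0,0,0,0,-0.03,0,0,0,0,0,0,-0.03,0,0,0,0,0,0,-0.03,0,0,0,0,0,0,0,0,0,0],
)

```text
time_s: 17.85
eef_pos: [0.633, 0.0663, 0.3074]
eef_rot: [0.48, 0.526, 0.472, -0.519]
wrist_force: [0.7, 0.1, 0.5]
opening: 0.5
```

```bash
python3 - <<'E'
from h import *
o=obs();print(bed(o["eef_pos"]),o["wrist_force"],o["opening"],o["time_s"],o["q"])
A=T(o); r,C=rows(A,down([-.22,.12,.36]),8,0); show(r)
cv2.imwrite("pics/w12.png",ctrl.camera("wrist"))
for n in ["crank_grip","dial"]:
    for d in ctrl.landmark_of("wrist",n)[:1]: p=bed(w("wrist",d["point"],o));print(n,p,np.degrees(np.arctan2(p[0],p[2]-.135)),d["conf"])
E
```

```text
[0.0487 0.0812 0.3074] [0.6929 0.1139 0.5251] 0.49955071456788835 17.85 [-0.0815  0.2561  1.3644 -0.0005  1.5057  0.0117]
-0.0, 0.0, -0.1, -0.0071, -0.0335, -0.0048, 0,
-0.0, 0.0, -0.1, -0.007, -0.0335, -0.0049, 0,
-0.0, 0.0, -0.1, -0.007, -0.0335, -0.0048, 0,
-0.0, 0.0, -0.1, -0.0069, -0.0335, -0.0048, 0,
-0.0, 0.0, -0.1, -0.0068, -0.0336, -0.0049, 0,
-0.0, 0.0, -0.2, -0.0068, -0.0335, -0.0048, 0,
-0.0, 0.0, -0.1, -0.0067, -0.0336, -0.0048, 0,
-0.0, 0.0, -0.1, -0.0066, -0.0336, -0.0048, 0,
crank_grip [0.0409 0.0866 0.2005] 31.993849892593236 0.88
dial [-0.1059 -0.0031  0.1413] -86.60649565446879 0.84
```

Request:
carry_out(
  motion=[0,0,0,-0.007,-0.0335,-0.0048,0,0,0,0,-0.007,-0.0335,-0.0048,0,0,0,0,-0.007,-0.0335,-0.0048,0,0,0,0,-0.007,-0.0335,-0.0048,0,0,0,0,-0.007,-0.0335,-0.0048,0,0,0,0,-0.007,-0.0335,-0.0048,0,0,0,0,-0.007,-0.02,-0.0048,0,0,0,0,0,0,0,0,0,0,0,0,0,0,0],
)

```text
time_s: 18.9
eef_pos: [0.4, 0.1216, 0.3338]
eef_rot: [-0.47, -0.517, -0.481, 0.529]
wrist_force: [0.6, 0.9, 0.2]
opening: 0.498
```

```bash
python3 - <<'E'
from h import *
o=obs();print(bed(o["eef_pos"]),o["wrist_force"],o["time_s"])
t=ctrl.camera("top");cv2.imwrite("pics/top12.png",t);dial(t)
for c in ["top","scene"]:
    if c=="scene": cv2.imwrite("pics/scene12.png",ctrl.camera(c))
    for n in ["crank_grip","lever_ball"]:
        for d in ctrl.landmark_of(c,n)[:1]: p=bed(w(c,d["point"]));print(c,n,p,np.degrees(np.arctan2(p[0],p[2]-.135)) if "cr" in n else lever_of(p),d["conf"])
a=ctrl.camera("wrist"); cv2.imwrite("pics/w13.png",a)
v=np.zeros((600,800,3),np.uint8); v[:330,:780]=cv2.resize(t[165:275,225:485],(780,330),interpolation=cv2.INTER_CUBIC); v[330:600,:432]=cv2.resize(a,(432,270)); v[330:600,432:800]=cv2.resize(cv2.imread("pics/scene12.png")[100:300,190:463],(368,270))
cv2.imwrite("pics/v3.png",v)
E
```

```text
[-0.1884  0.1147  0.3338] [0.5573 0.9309 0.1648] 18.9
dial [(57.7, np.float64(246.0), np.float64(13.67)), (57.9, np.float64(242.0), np.float64(13.44)), (58.3, np.float64(245.0), np.float64(13.61)), (58.5, np.float64(246.0), np.float64(13.67)), (58.6, np.float64(243.0), np.float64(13.5))]
top crank_grip [-0.1537 -0.1564 -0.0043] -132.18037003755435 0.64
top lever_ball [-0.1002 -0.1508  0.1943] 1.2150504771054953 0.8
scene crank_grip [0.0374 0.0832 0.1963] 31.38326161680586 0.68
scene lever_ball [-0.1026 -0.1475  0.1969] 1.2294901477319944 0.69
```

View pics/v3.png

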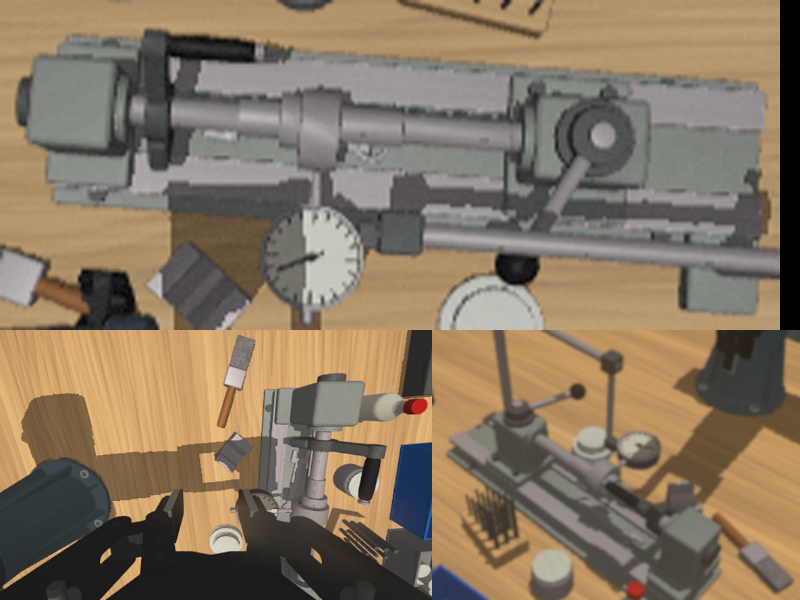

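```bash
python3 -c "
from bench import ctrl
print(ctrl.hand_in())"
```

```text
the job is handed in; nothing more can be done
None
```

The lever is set and the crank is left at the indicator's peak. I handed the job in at about 19 s of robot time, with the arm clear of everything. One check may count against it: joint 2 reached its range limit during a retreat.

- **Lever:** I swung it from about 0.10 to about 1.22 rad with the ball caged between the fingers. The shaft first moved at about 1.1 rad. Comparing camera images, it was pushed back about 0.9 to 1.0 mm when I stopped. The lever still read 1.21 to 1.23 rad at the end.
- **Crank:** I turned it from about −54° past the peak to about +66° (positive is towards bed +x), taking five dial readings. A cosine fit put the peak at about +35°, give or take 1°. I went back there and let go at about +35° by the arm's position.
- **Final dial reading:** the indicator showed about 13.6 mm after release, against an expected maximum of about 13.7 mm.
- **Crank angle disagreement:** after release the vision networks put the crank at 31 to 32°, about 3° short of the arm's figure. That is within their error and costs only about 0.01 mm of reading, so I left it.
- **Joint limit and force:** backing away from the lever, joint 2 read −0.895 against a listed limit of −0.89. The wrist force spiked to about 80 N, under the 120 N limit, and was back to zero by the next reading.
- **Loose things:** I touched none of them. In the last picture those in view, including the vee block, brush and pulley, looked undisturbed; I did not measure them.

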